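Load a flow cell in its spring press and set the clamping load

TASK

Load the flow cell into the cell press: slide it in flat between the guide rails until it is fully home, and press it firmly but gently against the end stop for a moment so that it seats. Then screw the knob down until the needle of the load dial stands in the green band with your hand off the knob; never run the needle into the red, and do not lean on the knob once the foot is on the cell, because that overloads the window. Leave the gauge and the other things on the bench alone.

Things in the scene. Friction and masses are not known exactly. Their poses are not given: they have to be found in the camera images.
- press: Cell press fixed on the bench. White base 190 mm long (x -125 to +65), 150 wide; its top, the bed, is 24 mm above the bench. Two 14 mm steel columns at y = +-62 mm with spring nuts, tops 162 mm up. Origin: on the bench under the screw axis; x runs from the loading side (robot) to the end stop, y to the dial, z up.
- rail_mouth (a point): Point on the bed, midway between the guide rails where their straight part begins, 85 mm to -x of the screw axis; axes as the press. The two aluminium rails are 8 mm high above the bed and 65 mm apart inside, and run on to the end stop. A funnel of splayed rails reaches 33 mm further to -x.
- end_stop: Dark steel stop bar at the end of the bed, 18 mm high. Origin: on the bed, middle of the face that the cell butts against, 40 mm beyond the screw axis; axes as the press. With the cell home the cell's origin is 75 mm before it, and the cell's rib 90 mm before the screw axis. Rigid: creep up to it and press with some 5 to 8 N to seat the cell; 15 N is too much.
- yoke: Blue bar across the columns, 40 mm in x, 156 in y, 22 thick, with a tongue under the dial, resting 94 mm above the bench. It carries the screw and floats: coil springs on the columns (1000 N/m together) hold it down on collars. When the foot bears on the cell, screwing on lifts the yoke, 3.2 mm per radian, and that turns the dial needle. Origin: centre of its underside.
- flow_cell: Flow cell, loose, 0.25 to 0.5 kg: cassette 150 mm long (x), 60 wide, 20 thick; grey rear part with green glass window, steel front block with two brass ports and an upright black grip rib 34 mm long (x), 14 thick (y), its top 55 mm above the underside. Origin: centre of the underside; +x goes in first. Centre of mass about 30 mm to -x.
- cell_grip (a point): Point in the cell's grip rib where to hold it: 55 mm to -x of the cell's origin, 43 mm above its underside. Axes as the cell.
- knob_grip (a point): Middle of the knob's grip, on the screw axis, about 203 mm up. Round black knob 44 mm across, grip 34 mm high. Clockwise seen from above lowers screw, foot and knob together, 3.2 mm per radian; once the foot is on the cell the knob stays level and the yoke rises. Needs 3.5 to 4.5 rad in all, several grasps. Stiff (0.1 N m) and stays where left.
- screw: Screw with white round pressure foot, 48 mm across. Origin: centre of the foot's underside, at first 5.5 to 8.5 mm above the top of a cell lying on the bed. The foot bears with about 7 N at yoke lift-off, 12 N at mid green. Pushing on the knob adds to this (22 N is too much); pulling the knob lifts the yoke and shows a false dial reading until let go.
- dial: Dial gauge 72 mm across, face up, on a bracket by the +y column, 122 mm to +y of the screw axis, its face 160 mm above the bench. White face with green band (2.05 to 2.75 rad) and red sector (from 3.36 rad). Origin: centre of its underside, 20 mm under the face. Delicate: not to be touched.
- load_needle (a joint): Angle of the black dial needle in rad, clockwise seen from above: 0 with no load (needle points to the press's -x), 0.48 rad per mm of yoke lift. Green band 2.05 to 2.75 (middle 2.4, 5 mm of lift), red from 3.36 (7 mm).
- media_bottle: Bystander: green glass bottle with a blue cap, 66 mm across, 130 high. Origin: centre of the underside.
- sample_jar: Bystander: amber jar with a white cap, 50 mm across, 65 high. Origin: centre of the underside.
- fitting_tray: Bystander: white divided tray 100 x 70 x 30 mm. Origin: centre of the underside.
Mind the look-alikes: they are no part of the job. Leave any pink look-alike of the flow_cell alone.

How it is judged:
On the way, in this order (a step that is already met when the one before it is completed fails the run):
1. the cell lies flat on the bed, fully home (within 1.5 mm), and is pressed firmly against the end stop (over 3 N) (x of flow_cell in the frame of end_stop above -0.0765 m and z of flow_cell in the frame of end_stop below 0.002 m and contact force between flow_cell and end_stop above 3 N), for 0.1 s.
2. the foot is screwed down on the cell and the needle has left zero (contact force between screw and flow_cell above 3 N and value of joint load_needle above 0.3 rad), for 0.1 s.
At the end, for the whole second after the job is handed in: The cell lies flat on the bed between the rails, square to the stop (within 0.08 rad, 5 mm sideways) and within 1.5 mm of it, clamped by the foot with more than 8 N, at rest, and the needle stands in the green band (2.05 to 2.75 rad) (value of joint load_needle between 2.05 and 2.75 rad and contact force between screw and flow_cell above 8 N and x of flow_cell in the frame of end_stop above -0.0765 m and y of flow_cell in the frame of end_stop between -0.005 and 0.005 m and z of flow_cell in the frame of end_stop below 0.002 m and angle between the x axis of flow_cell and the x axis of end_stop, either way round below 0.08 rad and linear speed of flow_cell below 0.02 m/s); the robot touches nothing.
It fails at once if the cell is rammed against the end stop with more than 15 N (contact force between flow_cell and end_stop above 15 N).
It fails at once if the needle runs into the red (beyond 3.36 rad) (value of joint load_needle above 3.36 rad).
It fails at once if the foot presses on the cell with more than 22 N (leaning on the knob) (contact force between screw and flow_cell above 22 N).
It fails at once if the dial gauge is knocked (over 3 N) (contact force between anything else and dial above 3 N).
It fails at once if the bottle, jar or tray is shifted more than 30 mm (distance of any of media_bottle, sample_jar, fitting_tray from where it was at the start of the episode above 0.03 m).
It also fails if it takes over 72 s, if anything falls off the work surface, if the arm or the gripper's body presses on something with over 40 N, if the wrist force passes 120 N, or if a joint passes its speed limit or range.

ROBOT

A 7-joint arm with a two-finger parallel gripper is mounted at the origin on the work surface. World frame = base frame: x ahead of the robot, y to its left, z up, the work surface at z = 0. Lengths are in m, angles in rad, forces in N, time in s.
With the tool pointing down it reaches from about 0.35 to 0.9 m from the base axis. Payload 8.1 kg.
Tool frame: the origin (TCP) lies at the very end of the fingers, on their centre line; the grasp point (between the pads) lies 19 mm behind it; z points along the fingers, y is the line along which they close (so a half turn about z gives the same grasp; the last joint's range is limited). The gripper opens to 92 mm and grips with 3 to 60 N. Pads are 19 mm wide; open, the fingers measure 130 mm over their backs; the gripper's body (75 mm by 190 mm) begins 47 mm behind the grasp point.
Start: joints at [1.209, 0.434, 0.025, 1.573, -0.012, 1.134, -0.075], TCP at [0.16, -0.604, 0.227] pointing down, gripper open.
Joint ranges: [-2.62, 2.62], [-0.44, 2.09], [-1.27, 1.32], [0.08, 2.57], [-1.32, 4.46], [0.12, 2], [-2.74, 2.74]. Speed limits (rad/s): [2.22, 2.22, 3.01, 3.01, 3.14, 3.14, 3.14].

INTERFACE

Orientations are given as a unit quaternion [w, x, y, z].
In Python, from plant import r gives the robot as it stands. Calls block until the motion is done:
- r.move_ptp(position, orientation): joint-space move of the TCP to a pose.
- r.move_straight(position, attitude=None, vel=0.15, f_stop=None): straight line of the TCP; attitude=None keeps the orientation; vel is the mean speed in m/s. With f_stop (N) it stops when the force on the tool has changed by that much, and returns True; else False.
- r.move_j(angles): joint-space move.
- r.ungrasp() and r.grab(grip_force=None): open the fingers fully, or close them until they stop; grip_force is the grip in N (None keeps the last).
- r.wait(seconds).
- r.solve_ik(position, orientation): joint angles nearest the present ones, or None.
- r.capture(name): name is "scene" or "top"; returns a dict with "image" (400x640x3 uint8, red, green, blue), "fx", "fy", "cx", "cy" (pixels), "D" ([k1, k2, p1, p2, k3] as OpenCV has them; the pictures are not rectified), "R" (3x3) and "t" (3): a world point X has camera coordinates R X + t. Camera axes: x right, y down, z forward; pixel columns grow to the right and rows downward; lengths in m; the calibration is good to about 2 mm. A picture is of the moment at which its call begins. There is no depth.
A pose or a line that the arm cannot do raises r.IKError and nothing moves.
- r.sign_off(): hands the job in; it is judged then, once.
Readings, each from a call of its own:
- r.get_clock(): time.
- r.get_qpos(): joint angles.
- r.get_joint_vel(): joint speeds.
- r.get_joint_efforts(): joint torques, N m.
- r.get_tool_pos(): TCP position.
- r.get_tcp_rot(): TCP orientation.
- r.get_wrist_force(): force on the tool from outside, world axes, zero at the start.
- r.get_ft_torque(): the same for the moment, N m.
- r.get_finger_gap(): opening from 0.0 (shut) to 1.0 (fully open).
- r.get_gripper_force(): force on a finger pad.
Only numpy, scipy, OpenCV 4.12 (cv2) and the standard library are available. Lean on these libraries where they do the work, as an engineer would, in place of code of your own. Each camera call takes 0.05 s, during which the arm holds its last target. There are 200 camera calls.

## Working session

There is one attempt and no reset: what is moved stays moved. The work goes in short steps, each a Python script; the robot and the scene stay as the last script left them, time stands still between calls to the robot, and variables do not carry over. Pictures are saved under pics/ and viewed, at most 13 in all, crops included, and the job is handed in when it is done.

```bash
ls; mkdir -p pics
python3 - <<'E'
from plant import r
import cv2,numpy as np
for n in("scene","top"):
    c=r.capture(n); cv2.imwrite(f"pics/{n}0.png",c["image"][...,::-1]); print(n,c["fx"],c["fy"],c["cx"],c["cy"],c["D"],np.round(c["R"],3).tolist(),c["t"])
print(r.get_clock(),r.get_tcp_rot(),r.get_wrist_force())
E
```

```text
pics
scene 365.9060364846427 365.9060364846427 317.8829122761649 197.82583511615533 [-0.0647245  0.         0.         0.         0.       ] [[-0.62, 0.784, -0.003], [0.597, 0.47, -0.65], [-0.509, -0.405, -0.76]] [ 0.36629965 -0.21002633  1.34639586]
top 503.1836656721185 503.1836656721185 324.1944042287804 197.88271764889367 [-0.15739287  0.          0.          0.          0.        ] [[-0.026, -0.999, -0.023], [-0.98, 0.03, -0.196], [0.196, 0.018, -0.98]] [-0.00260512  0.55253411  1.48625063]
0.1 [-6.63973912e-04  9.91645353e-01  1.28992367e-01 -1.47436460e-04] [-0.36202073 -0.20460985  0.34123251]
```

View pics/scene0.png

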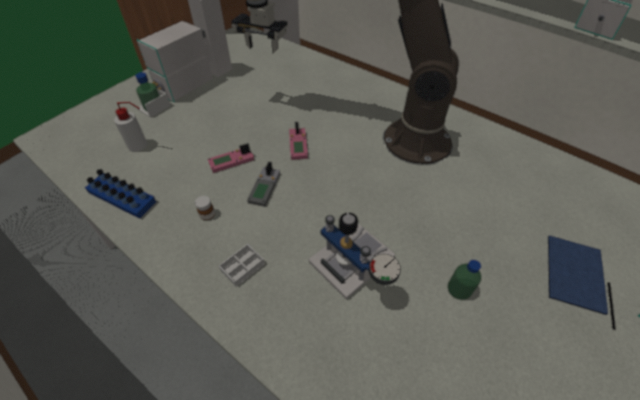

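View pics/top0.png

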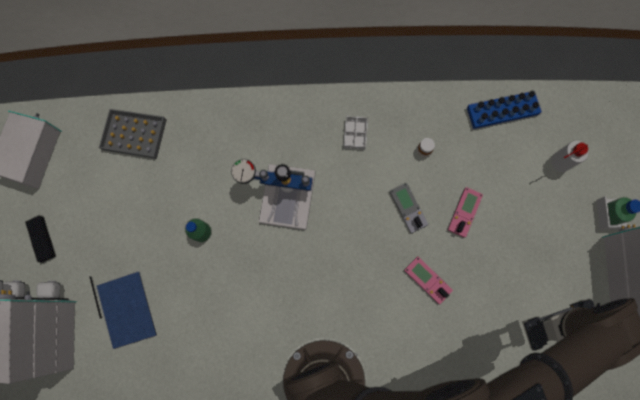

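The scene view shows the press around (345,255), with the dial at (385,267), and the grey cell at (264,185). In the top view the press is at (288,195), the knob at (283,172), the dial at (243,172) and the grey cell at (408,208) with its rib at (418,222). The pink look-alikes are at (465,212) and (428,280).

Run:
```python
import cv2,numpy as np
t=cv2.imread("pics/top0.png");s=cv2.imread("pics/scene0.png")
def z(i,x,y,w,h,W,H):return cv2.convertScaleAbs(cv2.resize(i[y:y+h,x:x+w],(W,H),interpolation=cv2.INTER_CUBIC),alpha=1.5)
# each 400x300
a=z(t,225,155,100,75,400,300);b=z(t,370,170,80,60,400,300)
c=z(s,300,205,107,80,400,300);d=z(s,224,150,80,60,400,300)
cv2.imwrite("pics/crop0.png",np.vstack([np.hstack([a,b]),np.hstack([c,d])]))
```

```text
(no output)
```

View pics/crop0.png

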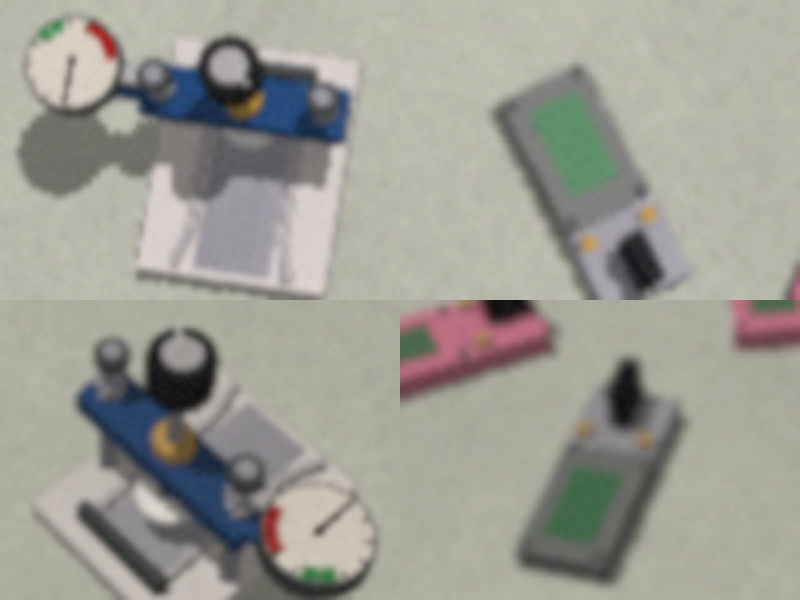

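The crop shows the press seen from above. The base's front corners are at top pixels (259,222) and (307,228), the knob cap is near (282,172), and the needle rests pointing to −x. The cell is rotated about 0.45 rad with its window end pointing away from the robot. Next I'll measure with masks.

```bash
cat > h.py <<'E'
import cv2,numpy as np
def K(c):return np.array([[c["fx"],0,c["cx"]],[0,c["fy"],c["cy"]],[0,0,1.]])
def ray(c,p):
    u=cv2.undistortPoints(np.array([[p]],float),K(c),np.array(c["D"]))[0,0]
    R=np.array(c["R"]);return -R.T@np.array(c["t"]),R.T@np.array([u[0],u[1],1])
def plane(c,p,z):
    o,d=ray(c,p);return o+d*(z-o[2])/d[2]
def tri(c1,p1,c2,p2):
    (o1,d1),(o2,d2)=ray(c1,p1),ray(c2,p2)
    s=np.linalg.lstsq(np.c_[d1,-d2],o2-o1,rcond=None)[0]
    a,b=o1+s[0]*d1,o2+s[1]*d2
    return (a+b)/2,np.linalg.norm(a-b)
def proj(c,X):
    R=np.array(c["R"]);return cv2.projectPoints(np.array([X],float),cv2.Rodrigues(R)[0],np.array(c["t"],float),K(c),np.array(c["D"]))[0][0,0]
def blobs(m,off,n=4):
    k,_,st,ce=cv2.connectedComponentsWithStats(m.astype(np.uint8))
    i=sorted(range(1,k),key=lambda j:-st[j,4])[:n]
    return [(int(st[j,4]),np.round(ce[j]+off,2).tolist()) for j in i]
E
python3 - <<'E'
from plant import r
from h import *
C={n:r.capture(n) for n in("top","scene")}
box={"top":dict(press=(225,150,100,85),cell=(380,175,55,62)),"scene":dict(press=(300,205,107,95),cell=(244,158,40,50))}
for n in C:
    im=C[n]["image"]
    for b,(x,y,w,h) in box[n].items():
        s=im[y:y+h,x:x+w].astype(int);R,G,B=s[...,0],s[...,1],s[...,2]
        hsv=cv2.cvtColor(s.astype(np.uint8),cv2.COLOR_RGB2HSV)
        print(n,b,"bench",np.median(s.reshape(-1,3),0))
        if b=="press":
            print(" blue",blobs((B>R+25),(x,y),2)," dark",blobs(s.max(2)<45,(x,y),4))
            print(" warmwhite",blobs((R>120)&(abs(G-B)<12)&(R-B<22),(x,y),4))
            print(" gold",blobs((R-B>45)&(R>G)&(G-B>20),(x,y),2))
        else:
            print(" green",blobs((G-R>20)&(G-B>12),(x,y),2)," black",blobs(s.max(2)<50,(x,y),2)," gold",blobs((R-B>40),(x,y),3))
            m=((R-B<8)|(G-R>12)).astype(np.uint8); m=cv2.morphologyEx(m,cv2.MORPH_OPEN,np.ones((3,3)))
            cs=max(cv2.findContours(m,0,1)[0],key=cv2.contourArea); q=cv2.boxPoints(cv2.minAreaRect(cs))+(x,y)
            print(" rect",q.round(1).tolist()); print([plane(C[n],p,.02).round(4).tolist() for p in q])
# base edges in the top view: subpixel profile sample helper
t=C["top"]["image"]; print("base px",t[222,300],t[200,306],"bench",t[225,250],"dial",t[165,243],"knobcap",t[172,282])
print("cam centres",[(-np.array(c["R"]).T@np.array(c["t"])).round(3) for c in C.values()])
E
```

```text
top press bench [121. 121. 113.]
 blue [(214, [298.04, 182.29]), (153, [271.08, 179.4])]  dark [(90, [282.68, 175.8]), (2, [281.5, 165.0]), (2, [254.0, 176.5]), (2, [282.5, 184.0])]
 warmwhite [(4300, [275.8, 193.73]), (280, [242.1, 171.2]), (36, [254.58, 183.58]), (1, [292.0, 157.0])]
 gold [(12, [287.58, 180.75])]
top cell bench [122. 122. 114.]
 green [(183, [404.36, 198.35])]  black [(57, [417.23, 222.25])]  gold [(6, [419.0, 212.5]), (6, [407.17, 218.17])]
 rect [[385.8, 190.6], [407.0, 180.0], [430.2, 226.4], [409.0, 237.0]]
[[0.5765, -0.2117, 0.02], [0.6087, -0.2806, 0.02], [0.4588, -0.3445, 0.02], [0.4279, -0.2764, 0.02]]
scene press bench [114. 113. 105.]
 blue [(449, [344.65, 247.82])]  dark [(202, [346.69, 227.12]), (79, [380.01, 279.75]), (58, [332.93, 271.98]), (33, [354.33, 247.27])]
 warmwhite [(507, [335.0, 273.02]), (400, [385.6, 266.01]), (46, [340.43, 259.39]), (30, [389.3, 251.97])]
 gold [(25, [343.44, 242.88])]
scene cell bench [105. 104.  97.]
 green [(106, [260.12, 190.58])]  black [(64, [268.75, 169.02]), (22, [258.45, 202.86])]  gold []
 rect [[244.8, 201.6], [265.0, 158.7], [285.1, 168.1], [264.9, 211.0]]
[[0.609, -0.2742, 0.02], [0.4302, -0.3588, 0.02], [0.4219, -0.2735, 0.02], [0.5974, -0.1991, 0.02]]
base px [143 137 134] [115 111 110] bench [124 124 114] dial [145 138 131] knobcap [116 113 115]
cam centres [array([ 0.249, -0.045,  1.565]), array([1.038, 0.356, 0.887])]
```

Run:
```python
from plant import r
from h import *
C={n:r.capture(n) for n in("top","scene")}
T,S=C["top"],C["scene"]
print("rib",tri(T,(417.23,222.25),S,(268.75,169.02)))
print("green",tri(T,(404.36,198.35),S,(260.12,190.58)), plane(T,(404.36,198.35),.02))
print("ports top", [plane(T,p,.026).round(4) for p in((419,212.5),(407.17,218.17))])
def f(c,x,y,w,h,k=8):
    s=cv2.resize(c["image"][y:y+h,x:x+w],None,fx=k,fy=k,interpolation=cv2.INTER_CUBIC).astype(float)
    return cv2.GaussianBlur(2*0+(s[...,0]-2*s[...,1]+s[...,2]),(0,0),k*.6),s
def up(c,x,y,k=8): return lambda q:((np.asarray(q)+.5)/k-.5)+(x,y)
for n,(x,y,w,h) in dict(top=(250,155,72,80),scene=(300,205,100,95)).items():
    g,s=f(C[n],x,y,w,h); print(n,np.percentile(g,[2,20,50,80,95]))
    v=np.clip((g+20)*8,0,255).astype(np.uint8)
    m=(g>-4).astype(np.uint8)
    o=cv2.convertScaleAbs(s[...,::-1],alpha=1.5); cv2.drawContours(o,cv2.findContours(m,0,1)[0],-1,(0,0,255),1)
    cv2.imwrite(f"pics/_{n}.png",cv2.resize(o,(400,600)))
a,b=cv2.imread("pics/_top.png"),cv2.imread("pics/_scene.png"); cv2.imwrite("pics/m1.png",np.hstack([a,b]))
```

```text
rib (array([ 0.4703834 , -0.30146783,  0.03672522]), np.float64(0.0009791724579265944))
green (array([ 0.54878726, -0.26755984,  0.02298598]), np.float64(0.0018644520637527758)) [ 0.54995741 -0.26874582  0.02      ]
ports top [array([ 0.5026, -0.311 ,  0.026 ]), array([ 0.486 , -0.2731,  0.026 ])]
top [-9.70925284 -8.65477018  0.4660453   5.21170634  8.25735465]
scene [-10.0273686   -9.09367585  -5.49513973   1.35678067   6.34376611]
```

View pics/m1.png

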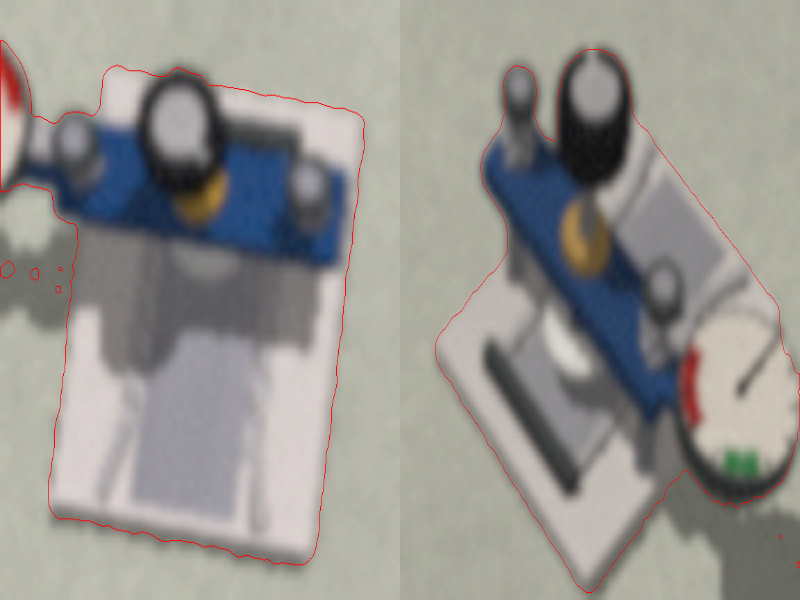

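The mask outlines the base cleanly in both views: left, right and front edges in the top view, end-stop and loading edges in the scene view. I'll fit lines to these for the press pose.

Run:
```python
from plant import r
from h import *
C={n:r.capture(n) for n in("top","scene")}
def cont(c,x,y,w,h,k=8):
    s=cv2.resize(c["image"][y:y+h,x:x+w],None,fx=k,fy=k,interpolation=cv2.INTER_CUBIC).astype(float)
    g=cv2.GaussianBlur(s[...,0]-2*s[...,1]+s[...,2],(0,0),k*.6)
    q=max(cv2.findContours((g>-4).astype(np.uint8),0,1)[0],key=cv2.contourArea)[:,0]
    return (q+.5)/k-.5+(x,y)
T=cont(C["top"],250,155,72,80);S=cont(C["scene"],300,205,100,95)
def seg(c,P,a,b,z,tol=2.5):   # contour points near the line a-b, fitted on plane z
    a,b=np.array(a),np.array(b);d=(b-a)/np.linalg.norm(b-a);v=P-a;t=v@d;e=abs(v[:,0]*d[1]-v[:,1]*d[0])
    Q=P[(t>0)&(t<np.linalg.norm(b-a))&(e<tol)]
    W=np.array([plane(c,p,z)[:2] for p in Q]);l=cv2.fitLine(W.astype(np.float32),2,0,1e-5,1e-5).ravel()
    dd=l[:2];print(len(Q),"ang",round(float(np.arctan2(dd[1],dd[0])),4),"pt",l[2:].round(4),"rms",np.std((W-l[2:])@[dd[1],-dd[0]]).round(5)); return l
tp=lambda x,y:(250+x/400*72,155+y/600*80); sp=lambda x,y:(300+(x-400)/4,205+y/600*95)
L=seg(C["top"],T,tp(75,290),tp(51,490),.024)
R=seg(C["top"],T,tp(358,180),tp(318,535),0)
F=seg(C["top"],T,tp(75,518),tp(290,560),0)
E=seg(C["scene"],S,sp(445,365),sp(580,580),0)
G=seg(C["scene"],S,sp(650,125),sp(765,280),.024)
B=seg(C["scene"],S,sp(605,575),sp(675,487),0)
# knob, dial two-view
print("dial",tri(C["top"],(242.6,171),C["scene"],(385.2,266.2)))
for n,(x,y,w,h) in dict(top=(230,155,26,34),scene=(368,248,34,38)).items():
    s=C[n]["image"][y:y+h,x:x+w].astype(int); m=(s[...,0]>105)&(s[...,0]-s[...,2]>6)&(s[...,0]>=s[...,1]+2)
    q=max(cv2.findContours(m.astype(np.uint8),0,1)[0],key=cv2.contourArea); print(n,"dial ellipse",np.array(cv2.fitEllipse(cv2.convexHull(q))[0])+(x,y))
for n,(x,y,w,h) in dict(top=(276,162,16,18),scene=(338,210,20,16)).items():
    s=C[n]["image"][y:y+h,x:x+w].astype(int); print(n,"cap",blobs((s.min(2)>80)&(abs(s[...,0]-s[...,2])<8)&(s[...,2]>=s[...,1]),(x,y),2))
```

```text
212 ang -0.1387 pt [0.536  0.1831] rms 0.00102
379 ang -0.1723 pt [0.5496 0.0269] rms 0.00039
310 ang 1.3917 pt [0.4742 0.1152] rms 0.00063
298 ang 1.3944 pt [0.6566 0.0841] rms 0.00033
238 ang 1.3929 pt [0.4746 0.1197] rms 0.00045
144 ang -0.1782 pt [0.6229 0.1648] rms 0.00046
dial (array([0.61730829, 0.21481714, 0.16180222]), np.float64(0.0011039340055340333))
top dial ellipse [241.98368073 170.07329178]
scene dial ellipse [385.88069344 264.42244148]
top cap [(68, [281.93, 171.06]), (1, [290.0, 169.0])]
scene cap [(5, [350.6, 220.6]), (3, [352.67, 217.33])]
```

```bash
cat >> h.py <<'E'
YAW=-0.177; AX=np.array([.5953,.0946])
U=np.array([np.cos(YAW),np.sin(YAW)]);V=np.array([-U[1],U[0]])
def Q(a):return [0.,float(np.cos(a/2)),float(np.sin(a/2)),0.]
def P(x,y,z):return [*(AX+x*U+y*V),z]
E
python3 - <<'E'
from plant import r
from h import *
g=[.4695,-.301]
for p,a in(([*g,.15],.407),(P(-255,0,.1) if 0 else P(-.255,0,.1),YAW),(P(-.255,0,.05),YAW),(P(-.09,0,.05),YAW)): 
    q=r.solve_ik(p,Q(a)); print(p,None if q is None else np.round(q,2))
r.move_ptp([*g,.12],Q(.407)); r.move_straight([*g,.024],vel=.1); r.grab(40)
print(r.get_tool_pos(),r.get_finger_gap(),r.get_gripper_force(),r.get_wrist_force(),r.get_clock())
r.move_straight([*g,.10],vel=.1); r.wait(.2); print(r.get_wrist_force(),r.get_ft_torque(),r.get_finger_gap())
r.move_ptp(P(-.255,0,.10),Q(YAW)); print(r.get_tool_pos(),r.get_qpos(),r.get_clock())
r.wait(.3)
t=r.capture("top")["image"];s=r.capture("scene")["image"]
z=lambda i,x,y:cv2.resize(i[y:y+120,x:x+80],(400,600),interpolation=cv2.INTER_CUBIC)
cv2.imwrite("pics/g.png",cv2.convertScaleAbs(np.hstack([z(t,250,160),cv2.resize(s[195:315,320:420],(400,480))[:480] if 0 else z(s,340,160)])[...,::-1],alpha=1.5))
E
```

```text
[0.4695, -0.301, 0.15] [ 0.59  0.41 -0.15  1.82  0.08  0.91 -0.76]
[np.float64(0.34428402988058543), np.float64(0.13949969649128097), 0.1] [-0.87  0.21  0.4   2.33 -0.14  0.62 -2.11]
[np.float64(0.34428402988058543), np.float64(0.13949969649128097), 0.05] [-0.7   0.32  0.21  2.37 -0.15  0.47 -2.12]
[np.float64(0.5067061281931479), np.float64(0.11044695170280505), 0.05] [-0.02  0.53 -0.4   1.99  0.32  0.69 -2.37]
[ 0.46949535 -0.30112769  0.0240064 ] 0.1497169054447289 39.99608337879181 [ 0.28522751  0.52641355 -0.22591288] 4.3333
[-0.40603688  0.20232975 -3.31706107] [-0.00811631  0.08440254 -0.01461001] 0.15237141690952574
[0.34489167 0.13918991 0.10008219] [-0.32085057  0.22590856 -0.2387114   2.2881729   0.0896555   0.6352005
 -2.37434025] 7.1167
```

View pics/g.png

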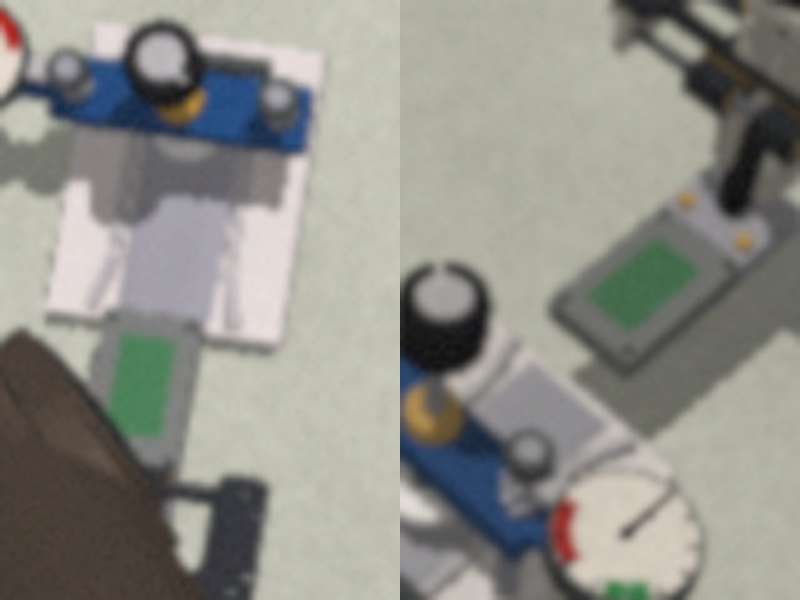

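The cell is held level and lined up with the rails: window at top px ~(278,236), funnel between ~(270,210) and (297,220). Next: lower, check the sideways offset, and slide in with force watch.

Run:
```python
from plant import r
from h import *
r.move_straight(P(-.255,0,.0505),Q(YAW),vel=.08); r.wait(.3)
f0=r.get_wrist_force(); print(f0,r.get_tool_pos())
x0=255,0
for n,(x,y,w,h) in dict(top=(262,215,40,45),scene=(370,195,60,50)).items():
    c=r.capture(n);s=c["image"][y:y+h,x:x+w].astype(int)
    b=blobs((s[...,1]-s[...,0]>20)&(s[...,1]-s[...,2]>12),(x,y),1)[0]
    d=plane(c,b[1],.0465)[:2]-AX; print(n,b,"press xy",d@U,d@V)
for X in(-.225,-.2,-.17,-.15,-.13):
    st=r.move_straight(P(X,0,.0505),Q(YAW),vel=.05,f_stop=6); f=r.get_wrist_force()-f0
    print(X,st,"long",round(f[:2]@U,2),"lat",round(f[:2]@V,2),"z",round(f[2],2))
    if st:break
print(r.get_clock())
```

```text
[ 0.24437653  0.70324962 -3.90534472] [0.34451196 0.13951775 0.05074397]
top (198, [279.16, 237.21]) press xy -0.16162271982092305 -0.0009736485203580526
scene (142, [385.42, 225.28]) press xy -0.16161197543899006 0.0003098369793901698
-0.225 True long 1.28 lat -0.62 z 5.65
9.2583
```

Run:
```python
from plant import r
from h import *
r.wait(.3)
d=np.array(r.get_tool_pos());e=d[:2]-AX; print(e@U,e@V,d[2],r.get_wrist_force(),r.get_ft_torque(),r.get_finger_gap())
c=r.capture("scene")["image"][170:260,350:440];t=r.capture("top")["image"][170:260,240:330]
cv2.imwrite("pics/p2.png",cv2.convertScaleAbs(np.hstack([cv2.resize(i,(400,400),interpolation=cv2.INTER_CUBIC) for i in(t,c)])[...,::-1],alpha=1.5))
```

```text
-0.22628898923274865 2.8038665032466774e-05 0.05039129125774748 [2.15832958 0.01154551 1.91617801] [-0.00933638 -0.87466113  0.02660122] 0.15066221627523907
```

View pics/p2.png

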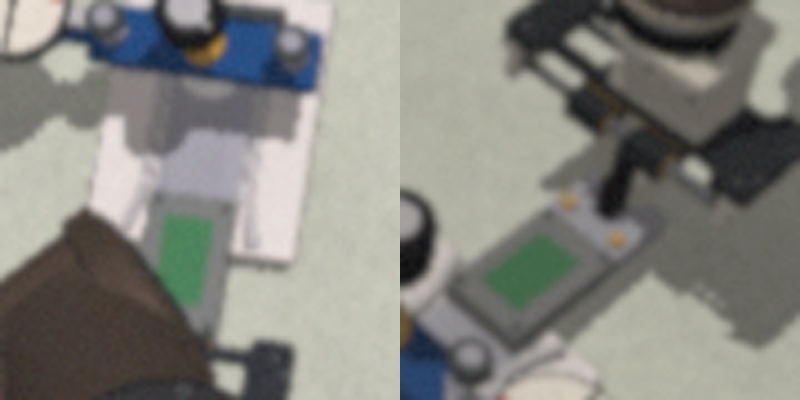

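The top view shows the cell's nose inside the funnel, centred, at about (200,205) in the crop. The upward force means the drooping nose rubs on the bed, so I'll raise it a little and go on.

Run:
```python
from plant import r
from h import *
def F(): 
    f=r.get_wrist_force();return np.round([f[:2]@U,f[:2]@V,f[2]],2)
for z in(.052,.0535,.055):
    r.move_straight(P(-.2263,0,z),Q(YAW),vel=.02); r.wait(.1); f=F(); print(z,f,np.round(r.get_ft_torque()[1],2))
    if f[2]<-3: break
z+=.0005
for X in(-.21,-.19,-.17,-.15,-.13):
    st=r.move_straight(P(X,0,z),Q(YAW),vel=.05,f_stop=7);print(X,st,F(),np.round(r.get_ft_torque(),2))
    if st:break
print(r.get_clock())
```

```text
0.052 [ 0.34 -0.25 -2.8 ] 0.09
0.0535 [ 0.56  0.46 -2.89] 0.17
0.055 [-0.83  0.43 -3.13] 0.1
-0.21 False [-0.78 -0.74 -2.31] [0.04 0.13 0.01]
-0.19 False [ 0.43 -0.68 -2.84] [0.03 0.08 0.  ]
-0.17 False [ 0.39 -0.88 -2.95] [ 0.07  0.17 -0.  ]
-0.15 False [ 0.57  0.21 -2.87] [0.06 0.16 0.04]
-0.13 True [ 5.39 -0.31  3.36] [-0.24 -0.94  0.04]
13.1667
```

Run:
```python
from plant import r
from h import *
r.wait(.2)
d=np.array(r.get_tool_pos());e=d[:2]-AX; f=r.get_wrist_force();print(e@U,e@V,d[2],r.get_tcp_rot(),np.round([f[:2]@U,f[:2]@V,f[2]],2),r.get_ft_torque())
c=r.capture("scene")["image"][190:290,320:420];t=r.capture("top")["image"][150:250,235:335]
cv2.imwrite("pics/p3.png",cv2.convertScaleAbs(np.hstack([cv2.resize(i,(400,400),interpolation=cv2.INTER_CUBIC) for i in(t,c)])[...,::-1],alpha=1.7))
```

```text
-0.13755290602979497 2.7733651852576003e-05 0.05549441996674938 [ 6.15697102e-05  9.96123915e-01 -8.79608401e-02 -1.82549508e-04] [ 5.94 -0.38  4.93] [-0.11268099 -1.13810554 -0.01577103]
```

View pics/p3.png

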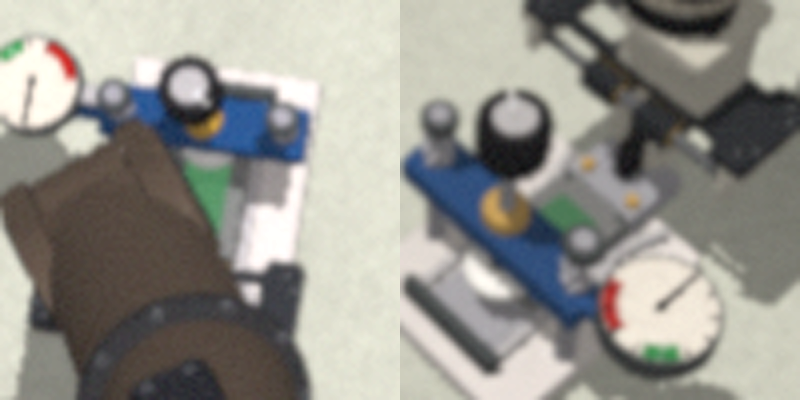

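Run:
```python
from plant import r
from h import *
def S(l):
    r.wait(.25);f=r.get_wrist_force();d=np.array(r.get_tool_pos());e=d[:2]-AX
    print(l,"x",round(e@U,4),"z",round(d[2],4),"F",np.round([f[:2]@U,f[:2]@V,f[2]],2),"T",np.round(r.get_ft_torque(),2),r.get_finger_gap())
for X in(-.139,-.142,-.15):
    r.move_straight(P(X,0,.0555),Q(YAW),vel=.02);S("back")
for z in(.0545,.0535,.0525,.0515,.0505,.0495):
    r.move_straight(P(-.15,0,z),Q(YAW),vel=.02);S("down")
    if r.get_wrist_force()[2]>-1:break
print(r.get_clock())
```

```text
back x -0.1396 z 0.0554 F [-1.71 -0.95  5.48] T [ 0.09  0.41 -0.  ] 0.1462897252689904
back x -0.1424 z 0.0554 F [-2.24  0.59  0.13] T [ 0.18  0.44 -0.01] 0.1485564484797347
back x -0.1499 z 0.0555 F [-0.75  0.11 -2.03] T [ 0.13  0.12 -0.02] 0.14855417432530985
down x -0.1499 z 0.0549 F [-2.56 -0.72  5.24] T [-0.12  0.53 -0.02] 0.14639375531296772
15.8167
```

Run:
```python
from plant import r
from h import *
r.move_straight(P(-.15,0,.0565),Q(YAW),vel=.02);r.wait(.2)
C=r.capture("scene");D=r.capture("top")
for n,c in(("s",C),("t",D)):
    for X in(-.11,-.05):
        print(n,X,[proj(c,P(X,y,.032)).round(1).tolist() for y in(-.0325,.0325)],"cell",[proj(c,P(X,y,.0525)).round(1).tolist() for y in(-.03,.03)])
c=C["image"][195:265,340:420];t=D["image"][175:245,265:325]
cv2.imwrite("pics/p4.png",cv2.convertScaleAbs(np.hstack([cv2.resize(t,(343,400),interpolation=cv2.INTER_CUBIC),cv2.resize(c,(457,400),interpolation=cv2.INTER_CUBIC)])[...,::-1],alpha=1.7))
```

```text
s -0.11 [[364.1, 231.1], [381.0, 245.4]] cell [[365.4, 227.4], [381.3, 240.7]]
s -0.05 [[349.1, 242.8], [366.0, 257.8]] cell [[350.2, 239.2], [366.1, 253.2]]
t -0.11 [[292.5, 222.8], [271.8, 219.8]] cell [[291.1, 221.7], [271.8, 218.8]]
t -0.05 [[295.6, 203.9], [275.1, 200.9]] cell [[294.3, 202.6], [275.1, 199.8]]
```

View pics/p4.png

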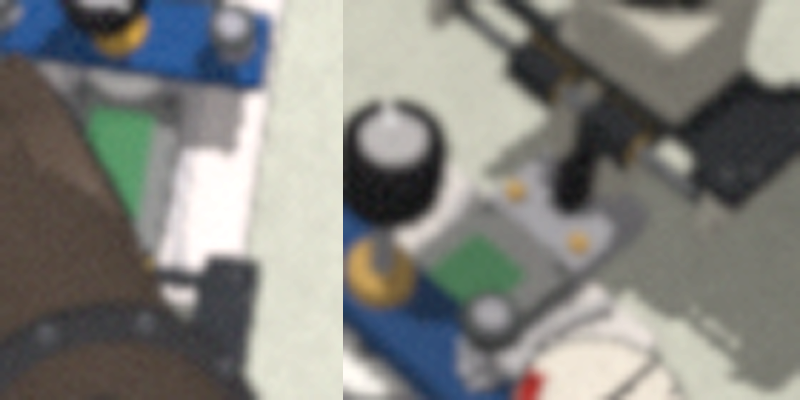

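Run:
```python
from plant import r
from h import *
r.move_straight(P(-.25,0,.058),Q(YAW),vel=.07);r.wait(.3)
T,S=r.capture("top"),r.capture("scene")
pt={}
for n,c,(x,y,w,h) in(("top",T,(258,212,44,52)),("scene",S,(370,180,65,65))):
    s=c["image"][y:y+h,x:x+w].astype(int)
    m=((s[...,1]-s[...,0]>20)&(s[...,1]-s[...,2]>12)); b=blobs(m,(x,y),1)[0];print(n,b)
    q=max(cv2.findContours(m.astype(np.uint8),0,1)[0],key=cv2.contourArea);rc=cv2.minAreaRect(q);pt[n]=b[1]
    print(" green corners",(cv2.boxPoints(rc)+(x,y)).round(1).tolist()," gold",blobs(s[...,0]-s[...,2]>35,(x,y),4))
X,e=tri(T,pt["top"],S,pt["scene"]);d=X[:2]-AX;print("green centre",d@U,d@V,X[2],e)
d=np.array(r.get_tool_pos());print((d[:2]-AX)@U,d[2],r.get_wrist_force(),r.get_ft_torque(),r.get_clock())
z=lambda i,x,y,w,h:cv2.resize(i[y:y+h,x:x+w],(400,480),interpolation=cv2.INTER_CUBIC)
cv2.imwrite("pics/p5.png",cv2.convertScaleAbs(np.hstack([z(T["image"],255,200,60,72),z(S["image"],365,170,65,78)])[...,::-1],alpha=1.7))
```

```text
top (195, [279.3, 235.24])
 green corners [[272.5, 243.9], [275.6, 225.1], [285.9, 226.8], [282.7, 245.6]]  gold []
scene (147, [384.63, 224.68])
 green corners [[375.3, 226.1], [388.1, 215.9], [394.0, 223.2], [381.2, 233.5]]  gold [(5, [393.0, 209.0]), (4, [404.5, 217.5])]
green centre -0.15674368224407328 -0.0006043567737348328 0.05306113676231761 0.001576730644703232
-0.24996890435839764 0.057979167626497796 [-0.11424677 -0.49466409 -2.62659774] [0.03675732 0.10250055 0.06852576] 18.3417
```

View pics/p5.png

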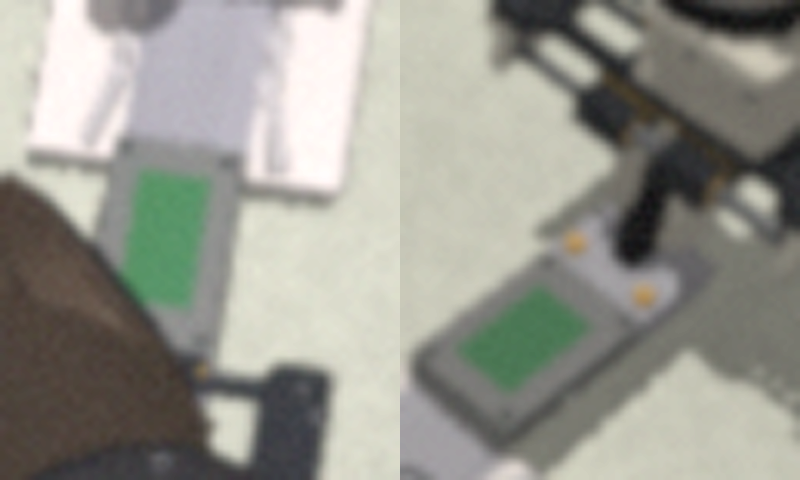

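Run:
```python
from plant import r
from h import *
for n,rng in(("top",[-.115,-.105,-.095,-.085,-.075,-.065]),("scene",[-.115,-.105,-.095,-.085,-.075])):
    c=r.capture(n);im=cv2.imread(f"pics/{n}0.png")[...,::-1].astype(np.float32)
    ys=np.arange(-.07,.0701,.001)
    A=[]
    for x in rng:
        px=np.array([proj(c,P(x,y,.024)) for y in ys],np.float32)
        v=cv2.remap(im,px[None,:,0].copy(),px[None,:,1].copy(),cv2.INTER_CUBIC)[0]
        A.append(v)
        g=cv2.GaussianBlur((v[:,2]-v[:,0])[None],(0,0),2)[0]  # B-R
        m=g>(g.max()+np.percentile(g,20))/2; k=np.flatnonzero(m&(abs(ys)<.045))
        print(n,x,"strip y",ys[k[0]].round(3),ys[k[-1]].round(3),"mid",((ys[k[0]]+ys[k[-1]])/2).round(4),g.max().round(1))
    for i in(0,3): print(n,rng[i],"lum",A[i].mean(1)[::3].astype(int).tolist())
# cell nose in top view now
c=r.capture("top"); print("nose px->", [( (plane(c,p,.054)[:2]-AX)@U, (plane(c,p,.054)[:2]-AX)@V) for p in((273,222.5),(291.4,224.7))])
```

```text
top -0.115 strip y -0.044 0.044 mid 0.0 -3.3
top -0.105 strip y -0.028 0.029 mid 0.0005 4.2
top -0.095 strip y -0.028 0.029 mid 0.0005 4.0
top -0.085 strip y -0.03 0.03 mid 0.0 4.4
top -0.075 strip y -0.031 0.032 mid 0.0005 4.6
top -0.065 strip y -0.032 0.03 mid -0.001 4.0
top -0.115 lum [138, 141, 140, 138, 138, 139, 136, 127, 115, 110, 113, 128, 137, 136, 132, 129, 128, 127, 125, 125, 126, 127, 127, 126, 125, 125, 126, 126, 126, 128, 127, 127, 126, 130, 137, 140, 139, 126, 115, 120, 131, 138, 139, 139, 140, 140, 138]
top -0.085 lum [138, 139, 138, 140, 140, 139, 138, 138, 137, 130, 123, 120, 118, 115, 110, 107, 105, 105, 104, 102, 102, 103, 103, 103, 103, 102, 103, 103, 102, 103, 103, 102, 103, 110, 114, 111, 114, 120, 131, 137, 139, 140, 141, 140, 141, 140, 140]
scene -0.115 strip y -0.045 0.044 mid -0.0005 -1.5
scene -0.105 strip y -0.028 0.027 mid -0.0005 1.5
scene -0.095 strip y -0.029 0.03 mid 0.0005 1.0
scene -0.085 strip y -0.032 0.036 mid 0.002 0.8
scene -0.075 strip y -0.038 0.032 mid -0.003 1.4
scene -0.115 lum [20, 41, 72, 98, 116, 121, 116, 106, 95, 92, 108, 120, 120, 112, 104, 100, 99, 99, 100, 99, 99, 99, 100, 99, 98, 99, 99, 99, 99, 98, 98, 97, 100, 110, 120, 122, 114, 105, 89, 84, 103, 121, 126, 125, 126, 124, 122]
scene -0.085 lum [13, 15, 12, 13, 18, 40, 75, 104, 117, 115, 105, 91, 89, 97, 97, 94, 92, 92, 91, 91, 90, 91, 90, 86, 80, 75, 73, 71, 72, 75, 83, 87, 91, 96, 98, 93, 87, 89, 102, 119, 126, 128, 128, 129, 129, 128, 128]
nose px-> [(np.float64(-0.12075195631595592), np.float64(0.024181613798915317)), (np.float64(-0.11908548522378035), np.float64(-0.03255630245868645))]
```

```bash
cat >> h.py <<'E'
def S(r,l,w=.1):
    r.wait(w);f=np.mean([r.get_wrist_force() for _ in range(3)],0);d=np.array(r.get_tool_pos());e=d[:2]-AX
    F=np.array([f[:2]@U,f[:2]@V,f[2]]);print(l,"xyz",np.round([e@U*1e3,e@V*1e3,d[2]*1e3],1),"F",F.round(1),"T",np.round(r.get_ft_torque(),2),round(r.get_clock(),1));return F
E
python3 - <<'E'
from plant import r
from h import *
for X in(-.235,-.215):
    r.move_straight(P(X,0,.0555),Q(YAW),vel=.06);S(r,"free")
    for z in np.arange(.0540,.0465,-.0015):
        st=r.move_straight(P(X,0,z),Q(YAW),vel=.02,f_stop=5);F=S(r,("down",st))
        if F[2]>-.5:break
E
```

```text
free xyz [-2.352e+02 -2.000e-01  5.540e+01] F [ 0.3 -0.1 -2.9] T [ 0.02  0.13 -0.01] 19.0
('down', False) xyz [-235.1    0.    54. ] F [ 0.1  0.4 -2.7] T [0.05 0.13 0.02] 19.3
('down', False) xyz [-235.    -0.    52.5] F [-0.6  0.4 -3.1] T [ 0.02  0.13 -0.01] 19.7
('down', False) xyz [-235.    0.   51.] F [-0.7 -0.3 -3.1] T [0.06 0.13 0.06] 20.0
('down', False) xyz [-2.35e+02  1.00e-01  4.96e+01] F [-2.1 -0.1  2. ] T [0.04 0.09 0.  ] 20.4
free xyz [-2.153e+02 -2.000e-01  5.530e+01] F [-0.4  0.3 -3.7] T [0.07 0.11 0.03] 21.0
('down', False) xyz [-215.1   -0.    54. ] F [-0.4 -0.5 -2.1] T [0.11 0.12 0.03] 21.3
('down', False) xyz [-215.     0.    52.5] F [ 1.1 -0.2 -2.9] T [0.09 0.09 0.02] 21.7
('down', False) xyz [-2.149e+02  1.000e-01  5.110e+01] F [-0.3  0.2 -0.5] T [ 0.01  0.01 -0.04] 22.0
```

The contact height rises steadily as the cell goes in (0.050 at x=−235 mm, 0.055 at −150 mm). So the bed's front edge is touching an underside that is pitched about 0.06 rad nose-up in the fingers. I'll tilt the tool to level the cell.

```bash
cat >> h.py <<'E'
from scipy.spatial.transform import Rotation as Rn
def QT(th,a=YAW):
    R=Rn.from_rotvec(th*np.array([*V,0]))*Rn.from_quat(Q(a),scalar_first=True)
    return R.as_quat(scalar_first=True).tolist()
E
python3 - <<'E'
from plant import r
from h import *
q=QT(.06)
r.move_straight(P(-.215,0,.0605),q,vel=.05);S(r,"tilt")
r.move_straight(P(-.165,0,.0600),q,vel=.06,f_stop=8);S(r,"in")
for z in np.arange(.0590,.0535,-.0008):
    st=r.move_straight(P(-.165,0,z),q,vel=.02,f_stop=6);F=S(r,("down",st))
    if F[2]>-1:break
print(r.get_tcp_rot(),q)
E
```

```text
tilt xyz [-215.4   -0.3   60.1] F [ 0.6 -1.1 -2.7] T [ 0.02 -0.01  0.04] 22.5
in xyz [-165.5   -0.    60. ] F [-0.2 -0.1 -3.6] T [0.05 0.03 0.  ] 23.6
('down', False) xyz [-165.1    0.    59. ] F [-0.1  0.5 -3. ] T [-0.01  0.   -0.02] 23.9
('down', False) xyz [-165.    -0.    58.2] F [ 0.7  0.4 -2.8] T [-0.03 -0.   -0.  ] 24.3
('down', False) xyz [-164.9    0.    57.4] F [-0.3  0.1 -2.2] T [ 0.02 -0.07  0.07] 24.6
('down', False) xyz [-1.649e+02  1.000e-01  5.670e+01] F [-0.4  0.2 -0. ] T [ 0.02 -0.08  0.05] 25.0
[-0.00269968  0.99564704 -0.08827882 -0.02977485] [-0.0026511378739205523, 0.9956382250618763, -0.08834474949446015, -0.029878110722925257]
```

Run:
```python
from plant import r
from h import *
q=QT(.06)
for X in(-.145,-.125,-.108):
    st=r.move_straight(P(X,0,.0571),q,vel=.05,f_stop=9);F=S(r,(X,st),.05)
    if st:break
else:
    f0=F[0]; x=-.108
    while x<-.080:
        x+=.001; r.move_straight(P(x,0,.0571),q,vel=.02); 
        f=r.get_wrist_force();fl=f[:2]@U
        if fl<-3: S(r,"touch",.0);break
print(r.get_clock())
```

```text
(-0.145, False) xyz [-144.8   -0.    57. ] F [ 0.9  0.1 -1.3] T [-0.06 -0.27 -0.03] 25.6
(-0.125, False) xyz [-124.9   -0.    57.1] F [ 0.4  0.2 -1.7] T [ 0.03 -0.32  0.01] 26.2
(-0.108, False) xyz [-107.8   -0.    57.1] F [ 1.  -0.4 -2.3] T [-0.07 -0.3   0.01] 26.7
touch xyz [-94.3  -0.1  56.9] F [-5.4 -0.4  1.5] T [0.18 0.84 0.03] 30.5
30.4583
```

Run:
```python
from plant import r
from h import *
q=QT(.06);x=-.0940
F=S(r,"hold",.2)
for i in range(6):
    if F[0]<-6.3:break
    x+=.0003;r.move_straight(P(x,0,.0569),q,vel=.02);F=S(r,round(x,4),.15)
r.wait(.2)
T,C=r.capture("top"),r.capture("scene")
cv2.imwrite("pics/p6.png",cv2.convertScaleAbs(cv2.resize(C["image"][195:295,320:420],(560,560),interpolation=cv2.INTER_CUBIC)[...,::-1],alpha=1.7))
```

```text
hold xyz [-94.3  -0.1  56.9] F [-6.  -0.6  1.7] T [0.14 0.91 0.03] 30.7
-0.0937 xyz [-94.3  -0.1  56.8] F [-5.2  0.4  0.7] T [ 0.17  0.85 -0.03] 31.1
-0.0934 xyz [-94.3  -0.1  56.8] F [-7.4 -1.   1.4] T [ 0.17  1.04 -0.01] 31.5
```

View pics/p6.png

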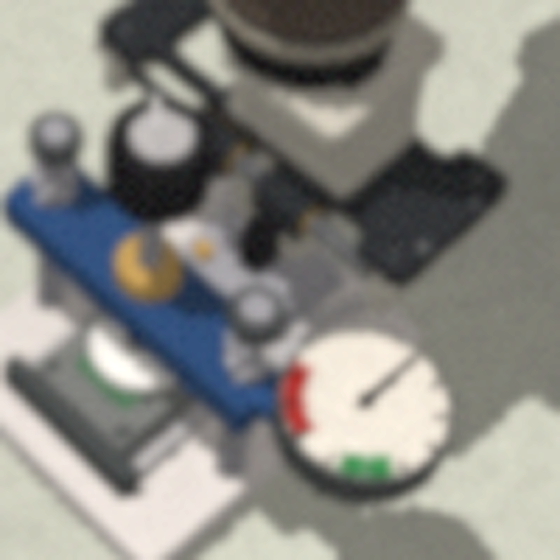

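The cell's nose is against the dark stop with the foot above it, and the needle is still at zero. It held 7.4 N for over 0.3 s. Now I'll release, retreat and check the knob poses.

Run:
```python
from plant import r
from h import *
r.ungrasp(); S(r,"open",.05)
r.move_straight(P(-.098,0,.13),Q(YAW),vel=.12); r.move_straight(P(-.098,0,.275),Q(YAW),vel=.25)
c=r.capture("scene");s=c["image"][205:235,335:362].astype(int)
print("knob dark scene",blobs(s.max(2)<50,(335,205),1),"pred",proj(c,P(0,0,.203)),"cap top plane",[(round((plane(r.capture("top"),(281.93,171.06),z)[:2]-AX)@U,4),round((plane(r.capture("top"),(281.93,171.06),z)[:2]-AX)@V,4)) for z in(.22,)])
print(r.get_qpos().round(2),r.get_clock())
for a in np.arange(-3,3.3,.5):
    q=r.solve_ik(P(0,0,.25),Q(a)); print(round(a,2),None if q is None else np.round(q,2))
```

```text
open xyz [-93.4  -0.   56.9] F [-0.3 -0.4 -0.1] T [ 0.08 -0.03  0.07] 33.1
knob dark scene [(208, [346.84, 226.87])] pred [348.25690797 222.67998859] cap top plane [(np.float64(0.0032), np.float64(-0.0004))]
[-0.15  0.23 -0.22  1.76  0.05  1.16 -2.13] 34.7417
-3.0 [ 0.42  0.6  -1.06  1.54  0.53  1.32  1.01]
-2.5 [ 0.42  0.6  -1.06  1.54  0.53  1.32  1.51]
-2.0 [ 0.42  0.6  -1.06  1.54  0.53  1.32  2.01]
-1.5 [ 0.42  0.6  -1.06  1.54  0.53  1.32  2.51]
-1.0 [-0.4   0.38  0.21  1.61 -0.08  1.16 -2.74]
-0.5 [-0.15  0.39 -0.14  1.59  0.06  1.17 -2.37]
0.0 [-0.1   0.39 -0.21  1.58  0.09  1.17 -1.89]
0.5 [-0.05  0.4  -0.28  1.58  0.12  1.18 -1.42]
1.0 [ 0.01  0.41 -0.37  1.57  0.16  1.19 -0.96]
1.5 [ 0.07  0.42 -0.46  1.57  0.2   1.2  -0.49]
2.0 [ 0.13  0.44 -0.55  1.56  0.24  1.21 -0.03]
2.5 [ 0.19  0.46 -0.65  1.56  0.29  1.22  0.43]
3.0 [ 0.42  0.6  -1.06  1.54  0.53  1.32  0.73]
```

```bash
cat >> h.py <<'E'
def needle(r,n="scene",off=(0,0)):
    c=r.capture(n);im=c["image"].max(2).astype(np.float32)
    ph=np.arange(-.6,3.9,.03);rd=np.arange(.010,.024,.002)
    X=np.array([P(.001+off[0]-k*np.cos(p),.122+off[1]+k*np.sin(p),.160) for p in ph for k in rd])
    px=np.array([proj(c,x) for x in X],np.float32)
    v=cv2.remap(im,px[None,:,0].copy(),px[None,:,1].copy(),cv2.INTER_CUBIC)[0].reshape(len(ph),-1).mean(1)
    w=np.clip(np.median(v)-20-v,0,None);i=int(w.argmax());s=slice(max(0,i-8),i+9)
    return (round(float((w[s]@ph[s])/max(w[s].sum(),1e-6)),2),int(v[i]),int(np.median(v)))
def turn(r,x,a,z):
    q=r.solve_ik(P(x,0,z),Q(a));r.move_j([float(k) for k in q])
E
python3 - <<'E'
from plant import r
from h import *
print("needle",needle(r),needle(r,"top"))
q=np.array(r.solve_ik(P(.0015,0,.25),Q(0)));print(q.round(2))
# joint 7 sweep: choose start yaw giving q7=2.2 with the other joints unchanged
a0=0+2.2-q[6]; q[6]=2.2; r.move_j(q.tolist())
S(r,"above"); R=Rn.from_quat(r.get_tcp_rot(),scalar_first=True).as_matrix(); print("a0",a0-2*np.pi,np.arctan2(R[1,0],R[0,0]),R[2,2])
print(np.round(r.solve_ik(P(.0015,0,.186),Q(a0)),2),needle(r),needle(r,"top"))
r.move_straight(P(.0015,0,.186),Q(a0),vel=.1,f_stop=6);S(r,"at knob")
r.grab(14);S(r,"grabbed");print(r.get_finger_gap(),r.get_gripper_force(),r.get_qpos().round(2))
E
```

```text
needle (-0.03, 92, 141) (0.0, 57, 64)
[-0.1   0.4  -0.21  1.58  0.09  1.18 -1.89]
above xyz [  1.5   0.  250. ] F [-0.4  0.1 -0.1] T [ 0.15 -0.1  -0.01] 38.5
a0 -2.18941252442752 -2.189582588923957 -0.9999999981264899
[-0.1   0.45 -0.2   1.66  0.1   1.04  2.19] (-0.03, 97, 148) (0.08, 112, 162)
at knob xyz [  2.    0.3 186.9] F [-0.8  0.1  0.1] T [ 0.16 -0.07  0.04] 39.5
grabbed xyz [  1.9  -0.2 186.1] F [ 3.2 -0.1 -0.9] T [-0.08 -0.51 -0.01] 40.4
0.47472047714333426 13.997619599103928 [-0.1   0.45 -0.2   1.66  0.1   1.04  2.19]
```

Run:
```python
from plant import r
from h import *
a=4.0938;z=.1861;x=.0015
turn(r,x,a-.75,z-.0024);S(r,"a",0)
turn(r,x,a-1.5,z-.0048);F=S(r,"b",.05);print(needle(r),r.get_finger_gap())
a-=1.5;z-=.0048;b=F[2]
for i in range(8):
    a-=.15;z-=.00048;turn(r,x,a,z);r.wait(.05);f=np.mean([r.get_wrist_force()[2] for _ in range(3)]);n=needle(r)
    print(round(a,3),round(z,5),"fz",round(f,1),n)
    if f>b+3 or n[0]>.2:break
S(r,"end",0)
```

```text
a xyz [  1.2   0.6 183.7] F [ 0.3  1.6 -0.2] T [ 0.57 -0.27 -0.12] 41.1
b xyz [  1.3   1.4 181.3] F [ 0.4  5.  -1.4] T [ 1.48 -0.54 -0.13] 41.9
(-0.15, 75, 148) 0.4760454425810934
2.444 0.18082 fz -1.9 (-0.15, 73, 148)
2.294 0.18034 fz -2.1 (-0.03, 97, 148)
2.144 0.17986 fz -0.1 (0.09, 96, 148)
1.994 0.17938 fz 3.8 (0.29, 97, 148)
end xyz [  1.9   2.  180.2] F [0.1 7.2 3.9] T [ 1.46 -0.38 -0.07] 43.3
```

Run:
```python
from plant import r
from h import *
def turn(a,z):
    r.move_j([float(k) for k in r.solve_ik(P(.0015,.0017,z),Q(a))])
a=1.994;z=.1801
turn(a,z);S(r,"relax",.05);print(needle(r))
for d in(.4,.4,.25):
    a-=d;turn(a,z);F=S(r,round(a,3),.05);n=needle(r);print(n,needle(r,"top"))
    if n[0]>2.2 or F[2]>6:break
r.ungrasp();r.wait(.1);print("free",needle(r),needle(r,"top"),r.get_clock(),a)
```

```text
relax xyz [  1.8   2.1 180.3] F [ 1.6  4.  -0.1] T [ 0.97 -0.82  0.13] 43.6
(0.29, 97, 148)
1.594 xyz [  2.2   2.3 180.3] F [ 3.6  4.7 -2.6] T [ 0.91 -1.28 -0.  ] 44.2
(0.88, 102, 149) (0.0, 51, 64)
1.194 xyz [  2.7   2.3 180.3] F [ 5.7  4.7 -4. ] T [ 0.86 -1.65 -0.1 ] 44.8
(1.5, 101, 150) (0.0, 55, 54)
0.944 xyz [  3.    2.1 180.3] F [ 7.1  6.1 -4. ] T [ 0.79 -1.85 -0.05] 45.2
(1.92, 98, 151) (0.0, 56, 54)
free (1.92, 99, 151) (0.0, 57, 54) 46.4417 0.944
```

Run:
```python
from plant import r
from h import *
def turn(a,z):
    r.move_j([float(k) for k in r.solve_ik(P(.003,.0023,z),Q(a))])
a=.944;z=.1801
turn(a,z);r.grab(14);S(r,"grab",.05);print(needle(r))
a-=.31;turn(a,z);S(r,"t",.05);print(needle(r))
r.ungrasp();r.wait(.15);print("free",needle(r),r.get_clock())
r.move_straight(P(.003,.0023,.27),vel=.15);r.move_straight(P(-.12,-.03,.30),vel=.2);r.wait(.3)
print(needle(r),needle(r,"top"),r.get_clock())
T,C=r.capture("top")["image"],r.capture("scene")["image"]
z=lambda i,x,y:cv2.resize(i[y:y+50,x:x+50],(400,400),interpolation=cv2.INTER_CUBIC)
cv2.imwrite("pics/p7.png",cv2.convertScaleAbs(np.hstack([z(T,220,148),z(C,360,243)])[...,::-1],alpha=1.5))
```

```text
grab xyz [  3.2   2.2 180.1] F [0.6 0.2 0.4] T [-0.07 -0.22 -0.02] 47.6
(1.92, 100, 151)
t xyz [  3.4   2.  180.2] F [ 2.5 -0.6 -2.8] T [-0.44 -0.66 -0.06] 48.0
(2.41, 94, 152)
free (2.41, 94, 152) 49.1833
(2.41, 87, 141) (0.0, 65, 59) 51.1333
```

View pics/p7.png

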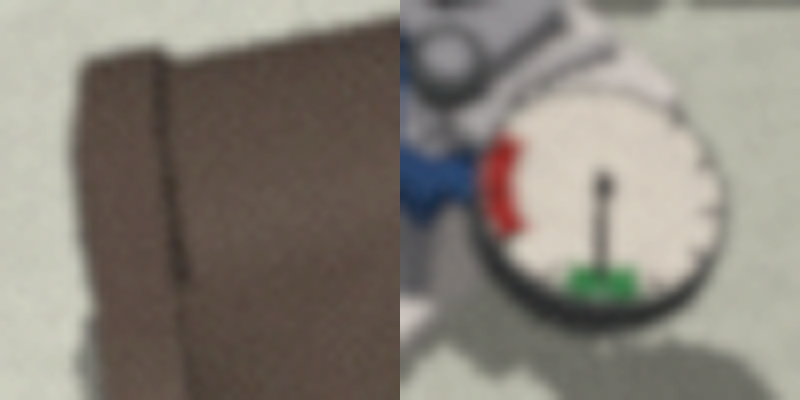

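The needle stands in the middle of the green band, pointing from (602,185) to (602,275) in the crop, and the hand is off the knob. I'm handing in.

```bash
python3 -c "
from plant import r
print(r.sign_off())"
```

```text
the job is handed in; nothing more can be done
None
```

I handed the job in at about 51 s: the cell held about 7 N against the end stop before I let go, and the load needle reads about 2.41 rad, mid-green, with the hand off the knob; I didn't re-measure the cell's position after releasing it, and no verdict came back.

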